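# Take the lift-off lid off the shed chest and stand it in its rack

## Robot

A 6-joint arm with a two-finger parallel gripper is mounted at the origin on the work surface. World frame = base frame: x ahead of the robot, y to its left, z up, the work surface at z = 0. Lengths are in m, angles in rad, forces in N, time in s.
With the tool pointing down it reaches from about 0.375 to 0.975 m from the base axis. Payload 3.8 kg.
Tool frame: the origin (TCP) lies on the centre line of the jaws, within the pads' length; the fingertips stand 22 mm ahead of it and the grasp point (between the pads) lies 3 mm ahead of it; z points along the fingers, x is the direction in which the jaws open and shut, and the axes are right-handed (so a half turn about z gives the same grasp; the last joint's range is limited). The gripper opens to 85 mm and grips with 20 to 120 N. Pads are 22 mm wide; open, the fingers measure 114 mm over their backs; the gripper's body (76 mm by 85 mm) begins 54 mm behind the grasp point. The pads swing forward as they close: fully open they stand 13 mm farther back than shut.
Start: joints at [1.152, 0.264, 1.604, -0, 1.274, -0.037], TCP at [0.251, 0.626, 0.253] pointing down, gripper open.
Joint ranges: [-2.63, 2.63], [-0.94, 2.18], [0.31, 2.57], [-1.31, 4.45], [0, 2.66], [-2.55, 2.55]. Speed limits (rad/s): [2.57, 2.57, 3.14, 3.14, 3.14, 3.14].

## Interface

Orientations are given as a rotation vector (axis times angle).
In Python, from workcell import bot, viewer gives the robot as it stands.
- The arm moves only by the tool move_arm, never from a script. Its argument "series" is text: rows parted by semicolons, each of 7 numbers parted by spaces: the turn, a rotation vector about the tool's x, y, z scaled (see below), then the shift along the tool's x, y, z scaled (see below), then the opening, from -1 (shut) to 1 (fully open). A call has exactly 8 rows; each row is the pose to reach, as a shift and turn from the pose commanded when the call began, along the tool's axes at that moment; what a row does not reach only later rows make up. The controller multiplies each number of a shift by 100 mm and each number of a turn by 120 degrees. A row lasts 1/10 s, in which the tool goes at most 50 mm and 8.59 degrees, less where a joint would pass 70% of its speed; a pose out of reach is approached as far as the arm can. A call with a number of a shift or a turn outside -1 to 1 is refused whole. A call with a gripper value outside its range is refused whole. The fingers move at their own pace and stop on an object; "squeeze" is the grip in N (left out, the last holds). Time passes only in rows, so rows that repeat a pose let the fingers close, or fill a call up. It gives the time, the measured TCP pose, the force and the opening at its end, in the units of the state.
- bot.read_state(): the state, without advancing time (a new reading comes with each control period).
- viewer.read_camera(name): name is "side" or "top"; returns a dict with "pixels" (420x560x3 uint8, red, green, blue), "K" (3x3 intrinsics, pixels), "dist" ([k1, k2, p1, p2, k3] as OpenCV has them; the pictures are not rectified), "world_to_cam" (4x4, takes a point from world to camera coordinates). Camera axes: x right, y up, looking along -z (the intrinsics and any distortion apply to the point x, -y, -z); pixel columns grow to the right and rows downward; lengths in m; the calibration is good to about 2 mm. A picture is of the moment at which its call begins. There is no depth.
- bot.finish_job(): hands the job in, once; it reports no verdict.
The state is a dict: "time": time; "q": joint angles; "joint_vel": joint speeds; "joint_torque": joint torques, N m; "tool_pos": TCP position; "tcp_rot": TCP orientation; "wrist_force": force on the tool from outside, world axes, zero at the start; "torque": the same for the moment, N m; "width": opening from 0.0 (shut) to 1.0 (fully open).
Only numpy, scipy, OpenCV 4.12 (cv2) and the standard library are available. Lean on these libraries where they do the work, as an engineer would, in place of code of your own. Each camera call takes 0.05 s, during which the arm holds its last target.

## Task

Take the torch off the chest's lid and stand it upright on a clear spot of the shelf. Then raise the lid to vertical about its lift-off hinge, lift it straight up off the hinge brackets, and stand it upright, hinge bar down, in the free slot of the wooden rack. Leave everything else on the shelf where it is.

Things in the scene. Friction and masses are not known exactly. Their poses are not given: they have to be found in the camera images.
- chest: Fixed open plywood chest, 120 deep (x) by 200 wide (y) by 80 high, walls 6. Origin: centre of its underside, on the shelf; x points from its front to its back, y along the hinge, z up
- chest_hinge (a point): Hinge axis, midway between the chest's two steel brackets: 84 above the shelf, 74 behind (+x) the chest's centre, same axes. Brackets lie at y = 104 to 118 either side, tops 14 above the axis; each has an eight-sided hollow 18 across with a mouth 11 wide, open upward. The lid's flat bar turns in it but comes out of the mouth only with the lid within 0.3 rad of vertical
- chest_stop (a point): Middle between the tops of two steel uprights (20 wide, at y = +-70) behind the hinge, 61 above the hinge axis; the point is on their front faces, 11 behind the axis. They stop the raised lid, which then stays up by itself, leaning back 0.05 to 0.17 rad past vertical
- lid_bar (a point): Centre of the lid's hinge bar: flat steel, 256 long (y), 16 by 6, in the brackets at the start. The lid is loose, about 220 g, an 8 thick plywood plate 200 wide (y) from x = -6 to -134 in the bar's mid-plane. z is normal to it; -x points from the bar to the front tab. Closed: z up, resting on the chest's rim. Raised: -x up. The raised lid is gripped by its top edge from above
- lid_tab (a point): Middle of the lid's front tab, 145 from the bar (lid axes). The tab is 60 wide (y), 8 thick, and stands 22 out past the plate and the chest's front face; its free edge is at x = -156 from the bar. Closed, its underside is 80 above the shelf and a finger fits under it from the front; about 2 N there raises the lid
- rack_slot (a point): Free slot of the fixed wooden rack: centre of the slot's floor, 12 above the shelf, z up. The slot runs along y, 180 long, open at the ends, 22 wide (x), between a rail 12 thick (-x side) and a block 50 thick, both 50 high. A spare panel stands fixed parallel to it at x = +64, its top 110 above the slot floor. With the lid in, the bar's centre is 8 above this point
- torch_center (a point): Centre of a black plastic torch (about 140 g) that stands on its lens on the lid: 105 high, z along it, up. Head (bottom 28) 42 across, body above 40 is a cylinder 28 across up to the top. The point is 52.5 above its underside
- cup_mid (a point): Centre of a loose red cup standing on the shelf, 90 high, 70 across
- wrench_grip (a point): Handle of a loose steel wrench, 180 long (x), lying flat on the shelf
- brush_grip (a point): Handle of a loose wooden-handled brush lying on the shelf
- jar_mid (a point): Centre of a loose glass jar, 90 high, 70 across
- tin_mid (a point): Centre of a loose tin, 110 high, 90 across
Mind the look-alikes: they are no part of the job. Of the things that look like the part that bears torch_center, the middle-sized one is meant.

How it is judged:
By the outcome, as a careful person would: the job done as asked, in the order asked, and still so for the second after the job is handed in, with the robot touching nothing.
It also fails if it takes over 72 s, if anything falls off the work surface, if the arm or the gripper's body presses on something with over 40 N, if the wrist force passes 120 N, or if a joint passes its speed limit or range.

## Working session

There is one attempt and no reset: what is moved stays moved. The work goes in short steps, Python scripts to look and compute and a tool call to move; the robot and the scene stay as the last step left them, time stands still between calls to the robot, and variables do not carry over. Pictures are saved under pics/ and viewed, and the job is handed in when it is done.

Besides the shell and the picture viewer there is one more tool, called after "Call:" as name(argument=value, ...) on one line, values as JSON. move_arm: Moves the arm, as the interface text tells. Its arguments: {"type":"object","properties":{"series":{"type":"string"},"squeeze":{"type":"number"}},"required":["series"]}

```bash
ls; mkdir -p pics; python3 - <<'E'
from workcell import bot, viewer
import cv2,pickle
d={}
for n in("side","top"):
    c=viewer.read_camera(n); d[n]=c
    cv2.imwrite(f"pics/{n}0.png",c["pixels"][:,:,::-1])
    print(n,c["K"],c["dist"],c["world_to_cam"])
pickle.dump(d,open("c0.pkl","wb"))
print(bot.read_state())
E
```

```text
pics
side [[428.93384403   0.         281.64967534]
 [  0.         428.93384403 208.43135121]
 [  0.           0.           1.        ]] [0.04292352 0.         0.         0.         0.        ] [[-0.99833524 -0.05735337  0.00611121  0.57130066]
 [ 0.03892043 -0.59167695  0.80523511 -0.11716844]
 [-0.04256709  0.80413244  0.59292417 -1.34616959]
 [ 0.          0.          0.          1.        ]]
top [[539.54231259   0.         276.95426977]
 [  0.         539.54231259 211.29668233]
 [  0.           0.           1.        ]] [-0.19621973  0.          0.          0.          0.        ] [[ 0.01130374 -0.99992314  0.00509382 -0.01108809]
 [ 0.98131251  0.01207165  0.19204176 -0.6007942 ]
 [-0.19208849  0.00282784  0.98137353 -1.61220623]
 [ 0.          0.          0.          1.        ]]
{'time': 0.1, 'q': array([ 1.15208714e+00,  2.64715806e-01,  1.60528575e+00,  3.79198381e-05,
        1.27369953e+00, -3.68768482e-02]), 'joint_vel': array([ 0.00097568, -0.00096366, -0.00327352, -0.00050525,  0.00051889,
        0.00047395]), 'joint_torque': array([ 9.44746243e-04, -5.16706288e+01, -3.68589163e+01,  1.18209826e-05,
        6.16494915e-03,  6.84378983e-05]), 'tool_pos': array([0.25123631, 0.62581539, 0.25203479]), 'tcp_rot': array([ 2.60172698,  1.75891939, -0.00283939]), 'wrist_force': array([-0.49779432,  0.05026461,  0.59548709]), 'torque': array([ 0.02567205, -0.04351036,  0.01623109]), 'width': 1.000111169006503}
```

View pics/top0.png

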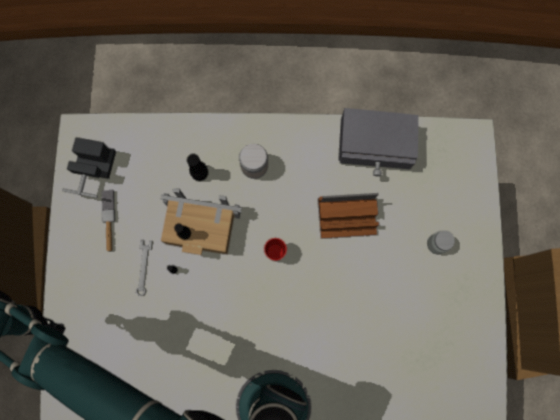

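View pics/side0.png

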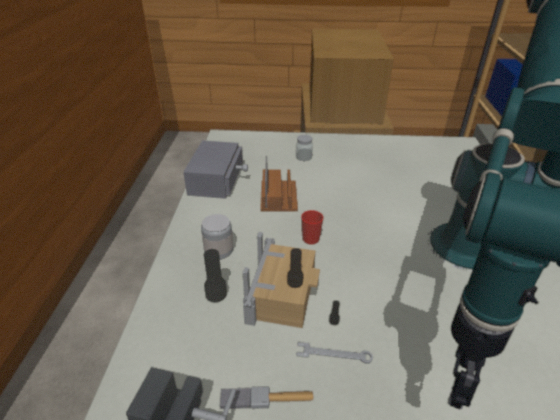

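Top view: three torches — big one standing at (197,168), middle one on the chest lid at (183,231), small one on the shelf at (172,268). The middle one on the lid fits the description. The rack is at (348,215), the cup at (275,249), and the lid tab at (193,250). I'll enlarge crops to confirm.

```bash
cat > h.py <<'E'
import numpy as np, cv2, pickle
from scipy.spatial.transform import Rotation as R
def proj(c,P):
    P=np.atleast_2d(P); W=c["world_to_cam"]; p=P@W[:3,:3].T+W[:3,3]
    p=p*[1,-1,-1]
    return cv2.projectPoints(p,np.zeros(3),np.zeros(3),c["K"],np.array(c["dist"]))[0].reshape(-1,2)
def ray(c,uv):
    u=cv2.undistortPoints(np.array([[uv]],float),c["K"],np.array(c["dist"])).ravel()
    W=c["world_to_cam"]; d=W[:3,:3].T@np.array([u[0],-u[1],-1]); o=-W[:3,:3].T@W[:3,3]
    return o,d/np.linalg.norm(d)
def plane(c,uv,z):
    o,d=ray(c,uv); return o+d*(z-o[2])/d[2]
def tri(c1,u1,c2,u2):
    A=np.zeros((3,3));b=np.zeros(3)
    L=[ray(c1,u1),ray(c2,u2)]
    for o,d in L:
        M=np.eye(3)-np.outer(d,d);A+=M;b+=M@o
    x=np.linalg.solve(A,b)
    return x,[float(np.linalg.norm(np.cross(d,x-o))) for o,d in L]
def crop(c,name,x0,y0,w,h,s):
    im=c["pixels"][y0:y0+h,x0:x0+w,::-1]
    im=cv2.resize(im,None,fx=s,fy=s,interpolation=cv2.INTER_CUBIC)
    im=np.clip(im.astype(float)*1.5,0,255).astype(np.uint8)
    for k in range(0,w,10): cv2.putText(im,str(x0+k),(k*s,8),0,.3,(0,255,0),1) if k%20==0 else None; cv2.line(im,(k*s,10),(k*s,14),(0,255,0),1)
    for k in range(0,h,10): cv2.putText(im,str(y0+k),(0,k*s+4),0,.3,(0,255,0),1)
    cv2.imwrite(f"pics/{name}.png",im)
E
python3 - <<'E'
from h import *
d=pickle.load(open("c0.pkl","rb"))
crop(d["top"],"t_chest",140,145,110,120,5)
crop(d["top"],"t_rack",305,180,85,65,7)
crop(d["side"],"s_chest",230,220,110,110,5)
crop(d["side"],"s_rack",245,145,65,75,7)
E
```

```text
(no output)
```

View pics/t_chest.png

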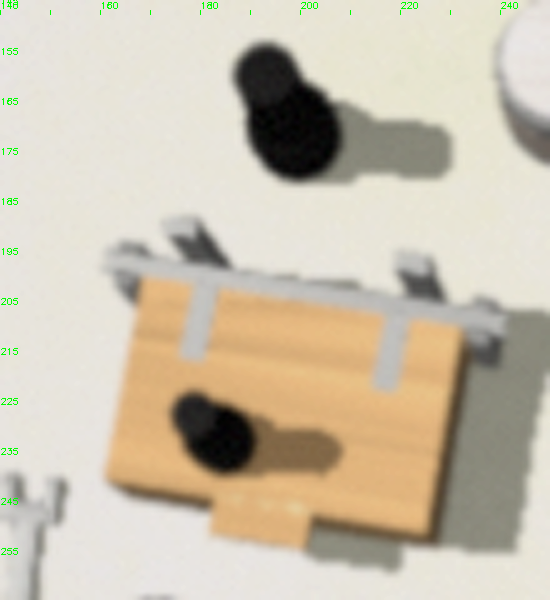

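View pics/t_rack.png

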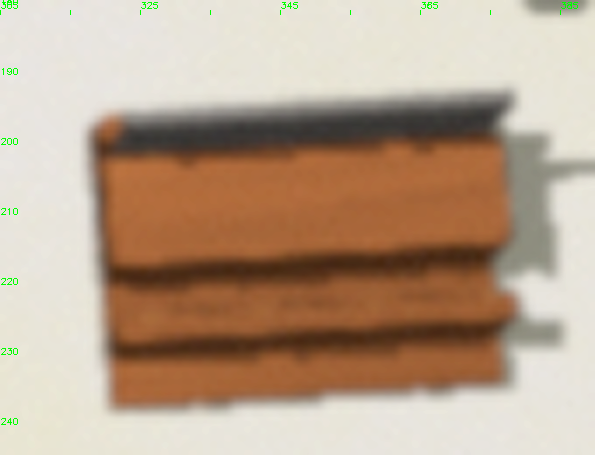

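View pics/s_chest.png

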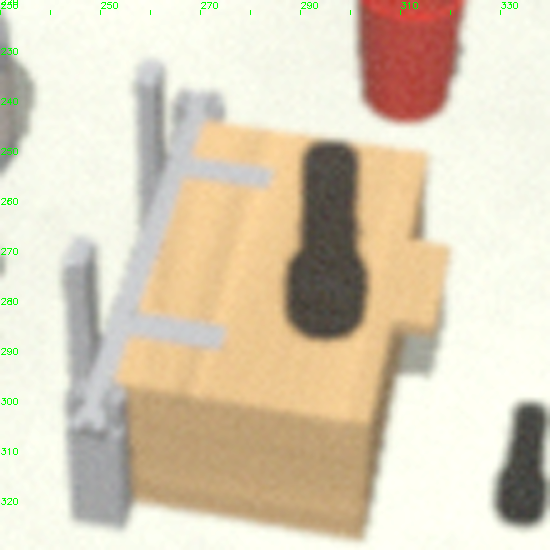

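View pics/s_rack.png

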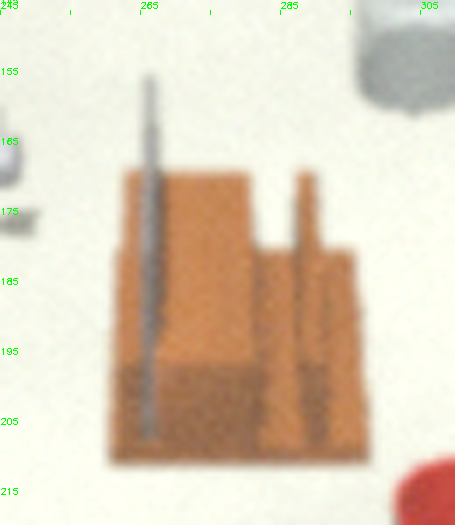

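```bash
python3 - <<'E'
from h import *
np.set_printoptions(precision=4,suppress=True)
d=pickle.load(open("c0.pkl","rb"));T=d["top"];S=d["side"]
print("cams",ray(T,(0,0))[0],ray(S,(0,0))[0])
p=lambda c,u,z:plane(c,u,z)
a=p(T,(161,196.5),.087);b=p(T,(240.5,209.5),.087);print("bar",a,b,np.linalg.norm(a-b),(a+b)/2,np.arctan2(-(a-b)[0],(a-b)[1]))
a=p(S,(249.5,303),.087);b=p(S,(270,242),.087);print("bar side",a,b,np.linalg.norm(a-b),(a+b)/2)
a=p(T,(181.5,251.5),.088);b=p(T,(199.5,254.5),.088);print("tab edge",a,b,(a+b)/2)
a=p(S,(319.5,270),.088);b=p(S,(316.5,285.5),.088);print("tab edge side",a,b,(a+b)/2)
print("torch top centre", p(T,(178.3,227),.193),"base T",p(T,(184,232.5),.088+.014))
print("torch S top", p(S,(296,249.5),.193), "base", p(S,(295.5,281),.095), tri(T,(178.3,227.5),S,(296,249.5)))
for u in[(320,217.5),(376,214.7),(320,202),(376,199.8)]:print("block top",p(T,u,.062))
for u in[(261.5,170),(279.5,170)]:print("block top side",p(S,u,.062))
for u in[(320,229),(376.5,226.2)]:print("rail front top",p(T,u,.062))
for u in[(286.5,170),(289.5,170)]:print("rail side top",p(S,u,.062))
for u in[(321,238),(376,235)]:print("base front",p(T,u,.012),p(T,u,0))
for u in[(280,181),(286.5,181),(295,181)]:print("floor far end side",p(S,u,.012))
for u in[(260.5,211.5),(297,211.5)]:print("base near end side bottom",p(S,u,0))
for n,u,z in[("cup",(275.5,249.5),.045),("small torch",(172,268.5),.02),("big base",(199,171),.02),("tin",(254,160),.08),("wr1",(146,241),.0),("wr2",(141,292),0),("brush",(108,220),0.01),("jar",(444,242),.07)]:print(n,p(T,u,z))
E
```

```text
cams [0.28   0.0007 1.6976] [0.5176 1.0459 0.889 ]
bar [0.6374 0.3542 0.087 ] [0.5995 0.1072 0.087 ] 0.24990184259116494 [0.6184 0.2307 0.087 ] -0.15218717690805783
bar side [0.6307 0.3488 0.087 ] [0.5991 0.1214 0.087 ] 0.22960770184906265 [0.6149 0.2351 0.087 ]
tab edge [0.468  0.2825 0.088 ] [0.4598 0.2275 0.088 ] [0.4639 0.255  0.088 ]
tab edge side [0.4599 0.2262 0.088 ] [0.4683 0.2821 0.088 ] [0.4641 0.2541 0.088 ]
torch top centre [0.5256 0.2762 0.193 ] base T [0.5239 0.2748 0.102 ]
torch S top [0.5233 0.2671 0.193 ] base [0.5217 0.2767 0.095 ] (array([0.5231, 0.2749, 0.1999]), [9.840349200318365e-05, 9.840349200319021e-05])
block top [ 0.5823 -0.1371  0.062 ]
block top [ 0.5932 -0.312   0.062 ]
block top [ 0.6312 -0.1373  0.062 ]
block top [ 0.6406 -0.3132  0.062 ]
block top side [ 0.6651 -0.3101  0.062 ]
block top side [ 0.5987 -0.3146  0.062 ]
rail front top [ 0.5463 -0.137   0.062 ]
rail front top [ 0.5569 -0.3128  0.062 ]
rail side top [ 0.5728 -0.3164  0.062 ]
rail side top [ 0.5617 -0.3171  0.062 ]
base front [ 0.5257 -0.1443  0.012 ] [ 0.5274 -0.1453  0.    ]
base front [ 0.537  -0.3201  0.012 ] [ 0.5388 -0.3224  0.    ]
floor far end side [ 0.5968 -0.3175  0.012 ]
floor far end side [ 0.5723 -0.3191  0.012 ]
floor far end side [ 0.5403 -0.3213  0.012 ]
base near end side bottom [ 0.6534 -0.1371 -0.    ]
base near end side bottom [ 0.5274 -0.1454  0.    ]
cup [ 0.4835 -0.0009  0.045 ]
small torch [0.4218 0.3224 0.02  ]
big base [0.7379 0.2492 0.02  ]
tin [0.7588 0.0695 0.08  ]
wr1 [0.51   0.4147 0.    ]
wr2 [0.3468 0.4231 0.    ]
brush [0.5749 0.5424 0.01  ]
jar [ 0.5078 -0.5241  0.07  ]
```

```bash
cat >> h.py <<'E'
def down(az):  # tool x at azimuth az, z down
    x=np.array([np.cos(az),np.sin(az),0]);z=np.array([0,0,-1.]);return R.from_matrix(np.c_[x,np.cross(z,x),z])
def go(p,rot=None,base=None):
    """units from current pose (or base=(p,R)) to target TCP p / rotation"""
    if base is None:
        from workcell import bot
        s=bot.read_state(); base=(s["tool_pos"],R.from_rotvec(s["tcp_rot"]))
    sh=base[1].inv().apply(np.array(p)-base[0])/0.1
    t=np.zeros(3) if rot is None else (base[1].inv()*rot).as_rotvec()/np.deg2rad(120)
    m=max(1,np.abs(sh).max(),np.abs(t).max())
    print("turn",np.round(t,3),"shift",np.round(sh,3),"max",round(m,2))
    return t,sh
E
python3 - <<'E'
from h import *
from workcell import bot
s=bot.read_state();r=R.from_rotvec(s["tcp_rot"]);print(r.as_matrix().round(3))
go([.523,.275,.24]); go([.523,.275,.24],down(1.15)); go([.523,.275,.24],down(.5))
E
```

```text
[[ 0.373  0.928 -0.001]
 [ 0.928 -0.373 -0.002]
 [-0.002 -0.    -1.   ]]
turn [0. 0. 0.] shift [-2.243  3.829  0.125] max 3.83
turn [-0.     0.001  0.019] shift [-2.243  3.829  0.125] max 3.83
turn [0.    0.001 0.329] shift [-2.243  3.829  0.125] max 3.83
```

Call:
move_arm(series="0 0 0 -0.25 0.45 0 1; 0 0 0 -0.5 0.9 0 1; 0 0 0 -0.58 1 0 1; 0 0 0.07 -0.58 1 0 1; 0 0 0.14 -0.58 1 0 1; 0 0 0.21 -0.58 1 0 1; 0 0 0.28 -0.58 1 0 1; 0 0 0.329 -0.58 1 0 1", squeeze=30)

```text
time: 0.9
tool_pos: [0.3223, 0.5353, 0.2528]
tcp_rot: [3.046, 0.769, -0.001]
wrist_force: [-0.1, 0.4, -0.2]
width: 0.999
```

```bash
python3 - <<'E'
from h import *
go([.523,.275,.24],down(.5))
E
```

```text
turn [ 0.     0.    -0.003] shift [0.531 3.244 0.127] max 3.24
```

Call:
move_arm(series="0 0 0 0.1 0.5 0 1; 0 0 0 0.2 1 0 1; 0 0 0 0.3 1 0 1; 0 0 0 0.4 1 0 1; 0 0 0 0.5 1 0 1; 0 0 0 0.5 1 0 1; 0 0 0 0.5 1 0 1; 0 0 0 0.5 1 0 1")

```text
time: 1.7
tool_pos: [0.4137, 0.4721, 0.253]
tcp_rot: [3.043, 0.779, -0.001]
wrist_force: [0.1, -0.5, 0.5]
width: 1.004
```

Call:
move_arm(series="0 0 0 0 0.5 0 1; 0 0 0 0 1 0 1; 0 0 0 0 1 0 1; 0 0 0 0 1 0 1; 0 0 0 0 1 0 1; 0 0 0 0 1 0 1; 0 0 0 0 1 0 1; 0 0 0 0 1 0 1")

```text
time: 2.5
tool_pos: [0.4619, 0.3845, 0.2532]
tcp_rot: [-3.043, -0.779, 0.0]
wrist_force: [0.1, -0.7, -0.3]
width: 0.999
```

Call:
move_arm(series="0 0 0 0 0.5 0 1; 0 0 0 0 1 0 1; 0 0 0 0 1 0 1; 0 0 0 0 1 0 1; 0 0 0 0 1 0 1; 0 0 0 0 1 0 1; 0 0 0 0 1 0 1; 0 0 0 0 1 0 1")

```text
time: 3.3
tool_pos: [0.51, 0.2968, 0.2533]
tcp_rot: [-3.043, -0.779, 0.0]
wrist_force: [0.6, 0.0, 0.4]
width: 1.001
```

```bash
python3 - <<'E'
from h import *
from workcell import bot,viewer
go([.523,.275,.168],down(.5)); print(bot.read_state()["q"].round(4))
d={n:viewer.read_camera(n) for n in("side","top")};pickle.dump(d,open("c1.pkl","wb"))
crop(d["side"],"s1",230,150,130,130,4)
E
```

```text
turn [-0.     0.     0.001] shift [0.01  0.254 0.853] max 1
[ 4.8480e-01  1.0440e-01  1.7912e+00  1.0000e-04  1.2460e+00 -1.6500e-02]
```

View pics/s1.png

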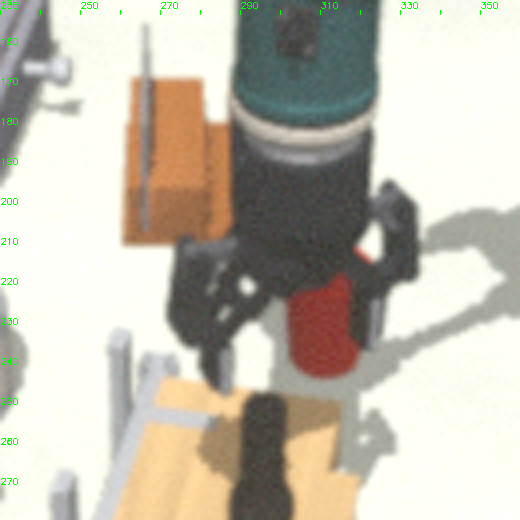

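The enlarged side crop shows the middle torch on the lid (column about 294) lined up between the open fingers (columns 283 and 323). This is the one meant, so I'm going down on it.

Call:
move_arm(series="0 0 0 0.01 0.25 0 1; 0 0 0 0.01 0.25 0 1; 0 0 0 0.01 0.25 0.3 1; 0 0 0 0.01 0.25 0.6 1; 0 0 0 0.01 0.25 0.85 1; 0 0 0 0.01 0.25 0.85 1; 0 0 0 0.01 0.25 0.85 0.3; 0 0 0 0.01 0.25 0.85 -1")

```text
time: 4.2
tool_pos: [0.5244, 0.2753, 0.1702]
tcp_rot: [-3.043, -0.777, -0.005]
wrist_force: [0.7, 0.6, 0.5]
width: 0.688
```

Call:
move_arm(series="0 0 0 0 0 0 -1; 0 0 0 0 0 0 -1; 0 0 0 0 0 0 -1; 0 0 0 0 0 0 -1; 0 0 0 0 0 0 -1; 0 0 0 0 0 0 -1; 0 0 0 0 0 -0.1 -1; 0 0 0 0 0 -0.3 -1", squeeze=40)

```text
time: 5.0
tool_pos: [0.5212, 0.2735, 0.1962]
tcp_rot: [3.043, 0.777, -0.009]
wrist_force: [0.3, -0.1, -2.1]
width: 0.309
```

```bash
python3 - <<'E'
from h import *
from workcell import bot,viewer
d={n:viewer.read_camera(n) for n in("side","top")};pickle.dump(d,open("c2.pkl","wb"))
crop(d["side"],"s2",230,180,130,120,4)
E
```

```text
(no output)
```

View pics/s2.png

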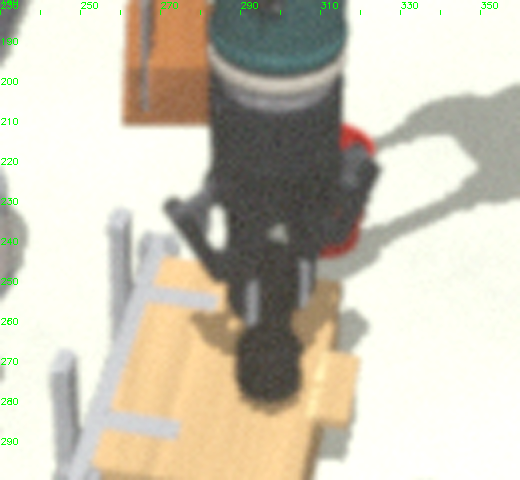

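The torch is lifted off the lid, hanging straight between the pads (268,270). Carrying it to the clear spot near (0.63, 0.45).

Call:
move_arm(series="0 0 0 0 0 -0.5 -1; 0 0 0 0 0 -0.8 -1; 0 0 0 0 0 -0.8 -1; 0 0 0 0.3 -0.2 -0.8 -1; 0 0 0 0.6 -0.5 -0.8 -1; 0 0 0 0.8 -0.9 -0.8 -1; 0 0 0 1 -1 -0.8 -1; 0 0 0 1 -1 -0.8 -1")

```text
time: 5.9
tool_pos: [0.5628, 0.4125, 0.2749]
tcp_rot: [3.042, 0.781, -0.004]
wrist_force: [-0.5, -1.1, -0.8]
width: 0.305
```

```bash
python3 - <<'E'
from h import *
from workcell import bot,viewer
s=bot.read_state();print(s["tool_pos"],s["q"].round(4))
d=pickle.load(open("c1.pkl","rb"));T=d["top"]
print(proj(T,[[.63,.45,0],[.63,.45,.1]]))
go([.63,.45,.27],down(.5))
crop(T,"t3",60,120,120,150,4)
E
```

```text
[0.56276195 0.41250762 0.27489759] [5.9670e-01 2.9690e-01 1.5227e+00 4.0000e-04 1.3247e+00 9.4100e-02]
[[137.45479661 204.26998392]
 [129.50051178 197.61574961]]
turn [-0.     0.001  0.001] shift [ 0.77  -0.005  0.047] max 1
```

View pics/t3.png

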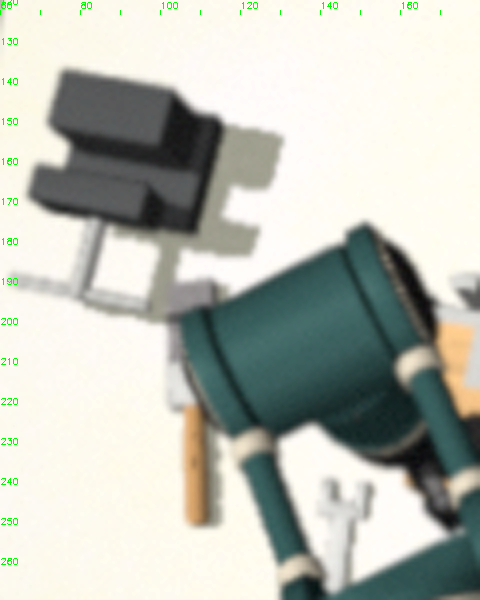

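The chosen spot projects to (137,204). It's clear: the brush ends at column 115, the bracket begins at column 160, and the wrench ends at row 240.

Call:
move_arm(series="0 0 0 0.4 0 0 -1; 0 0 0 0.77 0 0 -1; 0 0 0 0.77 0 0.3 -1; 0 0 0 0.77 0 0.6 -1; 0 0 0 0.77 0 0.9 -1; 0 0 0 0.77 0 1 -1; 0 0 0 0.77 0 1 -1; 0 0 0 0.77 0 1 -1")

```text
time: 6.7
tool_pos: [0.631, 0.447, 0.179]
tcp_rot: [-3.044, -0.777, -0.001]
wrist_force: [0.6, -0.4, 0.1]
width: 0.313
```

```bash
python3 - <<'E'
from h import *
go([.63,.45,.081],down(.5))
E
```

```text
turn [ 0. -0. -0.] shift [ 0.006 -0.031  0.98 ] max 1
```

Call:
move_arm(series="0 0 0 0 -0.03 0.4 -1; 0 0 0 0 -0.03 0.7 -1; 0 0 0 0 -0.03 0.9 -1; 0 0 0 0 -0.03 0.93 -1; 0 0 0 0 -0.03 0.93 -1; 0 0 0 0 -0.03 0.93 -1; 0 0 0 0 -0.03 0.93 -1; 0 0 0 0 -0.03 0.93 -1")

```text
time: 7.5
tool_pos: [0.6302, 0.4504, 0.0875]
tcp_rot: [-3.043, -0.777, -0.005]
wrist_force: [0.1, 0.2, -1.8]
width: 0.31
```

```bash
python3 - <<'E'
from h import *
from workcell import bot,viewer
print(bot.read_state()["wrist_force"])
d={n:viewer.read_camera(n) for n in("side","top")};pickle.dump(d,open("c3.pkl","wb"))
crop(d["side"],"s3",180,270,130,130,4)
go([.63,.45,.081],down(.5))
E
```

```text
[ 0.07419585  0.23364413 -1.83049094]
turn [-0.    -0.001 -0.   ] shift [0.002 0.002 0.055] max 1
```

View pics/s3.png

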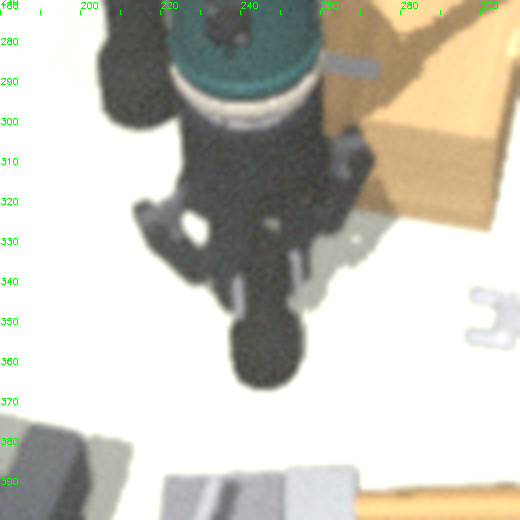

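The torch hangs upright over a clear spot (247,360), a few mm up. Lowering gently.

Call:
move_arm(series="0 0 0 0 0 0.02 -1; 0 0 0 0 0 0.03 -1; 0 0 0 0 0 0.04 -1; 0 0 0 0 0 0.05 -1; 0 0 0 0 0 0.05 -1; 0 0 0 0 0 0.055 -1; 0 0 0 0 0 0.06 -1; 0 0 0 0 0 0.06 -1")

```text
time: 8.4
tool_pos: [0.6294, 0.4499, 0.0819]
tcp_rot: [-3.044, -0.777, -0.001]
wrist_force: [-3.4, -1.3, 8.4]
width: 0.309
```

Touched down (8 N up). Releasing and rising.

Call:
move_arm(series="0 0 0 0 0 -0.01 -1; 0 0 0 0 0 -0.01 0; 0 0 0 0 0 -0.01 0.4; 0 0 0 0 0 -0.01 0.6; 0 0 0 0 0 -0.01 0.6; 0 0 0 0 0 -0.2 0.6; 0 0 0 0 0 -0.5 0.6; 0 0 0 0 0 -1 0.6")

```text
time: 9.2
tool_pos: [0.6271, 0.4484, 0.1766]
tcp_rot: [3.041, 0.777, -0.011]
wrist_force: [0.0, 0.5, -0.1]
width: 0.801
```

Call:
move_arm(series="0 0 0 0 0 -0.4 0.6; 0 0 0 0 0 -0.8 0.6; 0 0 0 -0.3 0.2 -0.9 0.6; 0 0 0 -0.6 0.5 -0.9 0.6; 0 0 0 -0.9 0.9 -0.9 0.6; 0 0 0 -1 1 -0.9 0.6; 0 0 0 -1 1 -0.9 0.6; 0 0 0 -1 1 -0.9 0.6")

```text
time: 10.0
tool_pos: [0.5899, 0.3147, 0.2706]
tcp_rot: [-3.043, -0.776, -0.003]
wrist_force: [-0.0, 1.1, -0.1]
width: 0.802
```

```bash
python3 - <<'E'
from h import *
from workcell import bot,viewer
s=bot.read_state();print(s["q"].round(4),s["tool_pos"],s["tcp_rot"])
d={n:viewer.read_camera(n) for n in("side","top")};pickle.dump(d,open("c4.pkl","wb"))
cv2.imwrite("pics/s4.png",d["side"]["pixels"][:,:,::-1])
E
```

```text
[ 4.5250e-01  2.4090e-01  1.6006e+00  8.0000e-04  1.2979e+00 -4.7100e-02] [0.58985587 0.31471144 0.27057258] [-3.04298829 -0.77590425 -0.0031898 ]
```

View pics/s4.png

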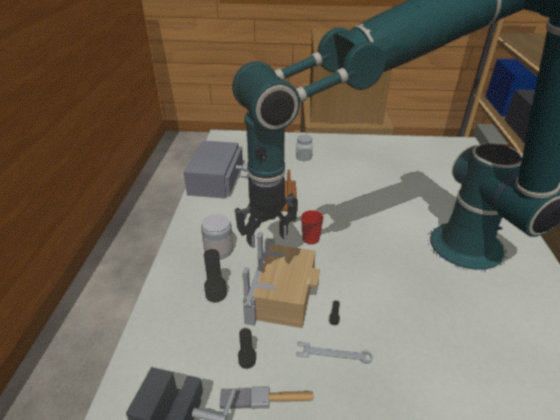

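Torch stands upright at (247,348) on the shelf and the lid is clear. Next I'll model the arm's kinematics roughly, to choose the tilt for lifting under the tab.

```bash
cat >> h.py <<'E'
from scipy.optimize import least_squares
H0=.18;Lt0=.25;L1=.507;L2=.565
def fk(q):
    z=np.array([0,0,1.])
    A=R.from_euler('z',q[0]);p=np.array([0,0,H0])
    A=A*R.from_euler('y',q[1]);p=p+A.apply(z*L1)
    A=A*R.from_euler('y',q[2]);p=p+A.apply(z*L2)
    A=A*R.from_euler('z',q[3])*R.from_euler('y',q[4])*R.from_euler('z',q[5]+np.pi)
    return p+A.apply(z*Lt0),A
lo=np.array([-2.63,-.94,.31,-1.31,0,-2.55]);hi=np.array([2.63,2.18,2.57,4.45,2.66,2.55])
def ik(p,rot,q0):
    f=lambda q:np.r_[(fk(q)[0]-p)*10,(fk(q)[1].inv()*rot).as_rotvec()]
    s=least_squares(f,np.clip(q0,lo+1e-3,hi-1e-3),bounds=(lo,hi));return s.x,np.abs(s.fun).max()
PSI=-.152;XC=np.array([np.cos(PSI),np.sin(PSI),0]);YC=np.array([-np.sin(PSI),np.cos(PSI),0]);ZC=np.array([0,0,1.])
HG=np.array([.6180,.2315,.084])
def tilt(a): return R.from_rotvec(-a*YC)*down(PSI)
def lidpt(th,x,z): # point in lid axes rel bar
    return HG+ (np.cos(th)*x+np.sin(th)*z)*XC + (-np.sin(th)*x+np.cos(th)*z)*ZC
E
python3 - <<'E'
from h import *
q=np.array([.4525,.2409,1.6006,.0008,1.2979,-.0471]);print(fk(q)[0],fk(q)[1].as_rotvec())
q0=q
for a in (0,15,30,40,45,50,60):
    a=np.deg2rad(a);rt=tilt(a);C=lidpt(0,-.156,-.004)
    P=C-rt.apply([-.034,0,.003])
    q0,e=ik(P,rt,q0);print(np.rad2deg(a).round(),P.round(3),q0.round(2),e.round(4))
E
```

```text
[0.59882538 0.29132841 0.27127397] [-3.04300624 -0.77601077 -0.00312881]
0.0 [0.497 0.25  0.083] [0.47 0.21 2.01 0.   0.92 0.62] 0.0
15.0 [0.495 0.25  0.092] [ 0.54  0.12  2.12 -0.26  0.72  0.87] 0.0
30.0 [0.491 0.251 0.1  ] [ 0.63  0.06  2.23 -0.7   0.58  1.32] 0.0
40.0 [0.488 0.251 0.104] [ 0.7   0.04  2.29 -1.08  0.58  1.72] 0.0
45.0 [0.485 0.252 0.106] [ 0.73  0.04  2.32 -1.26  0.61  1.91] 0.0
50.0 [0.483 0.252 0.108] [ 0.76  0.05  2.33 -1.31  0.66  1.97] 0.0497
60.0 [0.478 0.253 0.111] [ 0.81  0.07  2.32 -1.31  0.77  2.02] 0.1812
```

```bash
python3 - <<'E'
from h import *
a=np.deg2rad(40);rt=tilt(a);C=lidpt(0,-.156,-.004)
P=C-rt.apply([-.034,0,.003]);pre=P+rt.apply([-.008,0,-.07]);print(P,pre)
go(pre+[-.0,0,.08],rt)
go(pre+[-.0,0,.08],tilt(np.deg2rad(20)))
E
```

```text
[0.48763773 0.25146909 0.10415291] [0.43710368 0.25920997 0.15263372]
turn [-0.109  0.321  0.299] shift [-1.61  -0.239  0.369] max 1.61
turn [-0.055  0.16   0.308] shift [-1.61  -0.239  0.369] max 1.61
```

Call:
move_arm(series="0 0 0.06 -0.4 -0.05 0 0.6; 0 0 0.12 -0.8 -0.1 0 0.6; 0 0 0.18 -1 -0.15 0 0.6; 0 0 0.24 -1 -0.2 0 0.6; 0 0 0.31 -1 -0.2 0 0.6; -0.02 0.05 0.31 -1 -0.24 0 0.6; -0.04 0.1 0.31 -1 -0.24 0 0.6; -0.055 0.16 0.308 -1 -0.24 0 0.6")

```text
time: 10.9
tool_pos: [0.4912, 0.2894, 0.2703]
tcp_rot: [3.059, -0.231, 0.546]
wrist_force: [0.4, -0.8, 0.7]
width: 0.795
```

```bash
python3 - <<'E'
from h import *
from workcell import bot
s=bot.read_state();print(s["q"].round(3))
a=np.deg2rad(40);rt=tilt(a);C=lidpt(0,-.156,-.004)
P=C-rt.apply([-.034,0,.003]);pre=P+rt.apply([-.008,0,-.07]);print(P,pre)
go(pre+[-.0,0,.03],rt)
q,e=ik(s["tool_pos"],R.from_rotvec(s["tcp_rot"]),s["q"]);print("model",q.round(3),e)
E
```

```text
[ 0.628 -0.093  1.996 -0.292  1.002  0.907]
[0.48763773 0.25146909 0.10415291] [0.43710368 0.25920997 0.15263372]
turn [-0.001  0.165  0.   ] shift [-0.762  0.38   0.653] max 1
model [ 0.64  -0.058  1.955 -0.294  1.01   0.919] 2.220446049250313e-15
```

Call:
move_arm(series="0 0.05 0 -0.3 0.1 0.2 0.6; 0 0.1 0 -0.6 0.2 0.3 0.6; 0 0.165 0 -0.76 0.3 0.5 0.6; 0 0.165 0 -0.76 0.38 0.65 0.6; 0 0.165 0 -0.76 0.38 0.65 0.6; 0 0.165 0 -0.76 0.38 0.65 0.6; 0 0.165 0 -0.76 0.38 0.65 0.6; 0 0.165 0 -0.76 0.38 0.65 0.6")

```text
time: 11.7
tool_pos: [0.4373, 0.2585, 0.1848]
tcp_rot: [2.898, -0.223, 1.051]
wrist_force: [0.5, 0.4, -0.8]
width: 0.801
```

```bash
python3 - <<'E'
from h import *
from workcell import bot,viewer
s=bot.read_state();print(s["q"].round(3))
a=np.deg2rad(40);rt=tilt(a);C=lidpt(0,-.156,-.004)
P=C-rt.apply([-.034,0,.003]);pre=P+rt.apply([-.008,0,-.07])
go(pre,rt);go(P+rt.apply([-.008,0,0]),rt)
d={n:viewer.read_camera(n) for n in("side","top")};pickle.dump(d,open("c5.pkl","wb"))
crop(d["side"],"s5",230,180,150,130,4);crop(d["top"],"t5",140,190,120,100,5)
E
```

```text
[ 0.831 -0.192  2.36  -0.887  0.758  1.584]
turn [-0.     0.001 -0.001] shift [-0.208 -0.006  0.244] max 1
turn [-0.     0.001 -0.001] shift [-0.207 -0.006  0.944] max 1
```

View pics/s5.png

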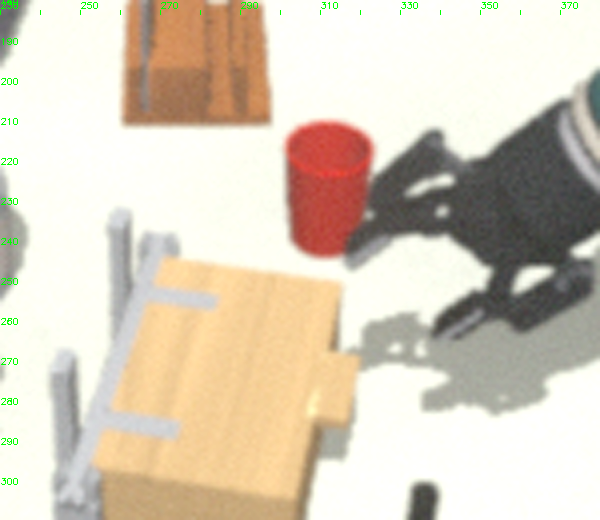

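```bash
python3 - <<'E'
from h import *
from workcell import bot,viewer
s=bot.read_state();r=R.from_rotvec(s["tcp_rot"]);S=pickle.load(open("c5.pkl","rb"))["side"]
for x in(-.034,-.048,.034,.048):
  print(x,[proj(S,s["tool_pos"]+r.apply([x,0,t]))[0].round(1) for t in(.0,.01,.016,.022)])
E
```

```text
-0.034 [array([341.4, 259.4]), array([338.5, 261.3]), array([336.8, 262.4]), array([335.1, 263.6])]
-0.048 [array([345.4, 262.7]), array([342.5, 264.6]), array([340.8, 265.7]), array([339.1, 266.8])]
0.034 [array([321.3, 243. ]), array([318.5, 245. ]), array([316.9, 246.2]), array([315.2, 247.4])]
0.048 [array([317.1, 239.5]), array([314.3, 241.6]), array([312.7, 242.8]), array([311., 244.])]
```

View pics/t5.png

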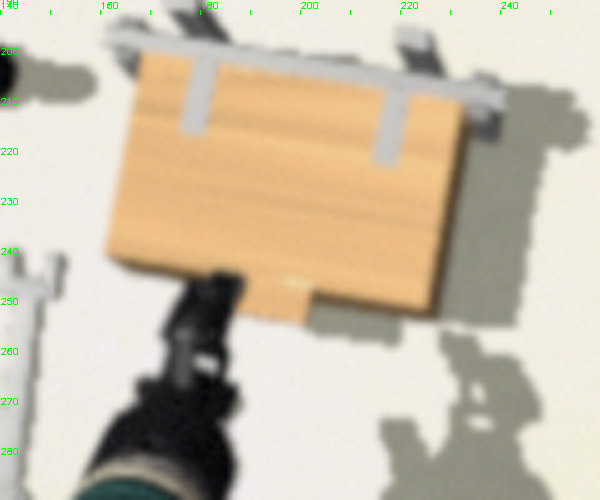

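Fingers straddle the tab direction: lower tip at (338,262), upper at (318,246) in the side view, as the model predicts. Sliding the lower finger under the tab.

Call:
move_arm(series="0 0 0 -0.2 0 0 0.6; 0 0 0 -0.2 0 0.15 0.6; 0 0 0 -0.2 0 0.3 0.6; 0 0 0 -0.2 0 0.5 0.6; 0 0 0 -0.2 0 0.7 0.6; 0 0 0 -0.2 0 0.85 0.6; 0 0 0 -0.2 0 0.94 0.6; 0 0 0 -0.2 0 0.94 0.6")

```text
time: 12.6
tool_pos: [0.4803, 0.2495, 0.0967]
tcp_rot: [2.896, -0.221, 1.045]
wrist_force: [-0.1, 0.3, -0.5]
width: 0.803
```

```bash
python3 - <<'E'
from h import *
from workcell import bot,viewer
s=bot.read_state();print(s["q"].round(3))
a=np.deg2rad(40);rt=tilt(a);C=lidpt(0,-.156,-.004)
P=C-rt.apply([-.034,0,.003])
go(P,rt)
d={n:viewer.read_camera(n) for n in("side","top")};pickle.dump(d,open("c6.pkl","wb"))
crop(d["side"],"s6",240,200,130,120,5)
E
```

```text
[ 0.735  0.018  2.377 -1.141  0.579  1.827]
turn [0.001 0.002 0.   ] shift [ 0.101 -0.03  -0.013] max 1
```

View pics/s6.png

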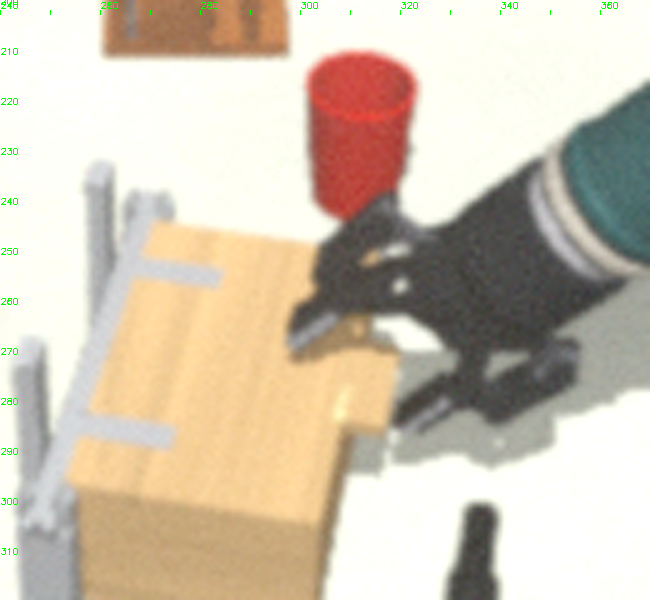

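Lower finger tip (319,284) sits just at the tab's front edge, below it. I'll push it a bit deeper and then work out the arc rows.

Call:
move_arm(series="0 0 0 0 -0.03 0.06 0.6; 0 0 0 0.02 -0.03 0.06 0.6; 0 0 0 0.04 -0.03 0.06 0.6; 0 0 0 0.06 -0.03 0.06 0.6; 0 0 0 0.08 -0.03 0.06 0.6; 0 0 0 0.1 -0.03 0.06 0.6; 0 0 0 0.12 -0.03 0.06 0.6; 0 0 0 0.12 -0.03 0.06 0.6")

```text
time: 13.5
tool_pos: [0.4933, 0.2509, 0.1004]
tcp_rot: [2.897, -0.22, 1.047]
wrist_force: [0.5, -0.1, -0.5]
width: 0.797
```

```bash
cat > arc.py <<'E'
from h import *
from workcell import bot
def Pt(th,s=-.004,w=.034,lead=0):
    a=min(np.deg2rad(40),np.pi/2-th);rt=tilt(a)
    return lidpt(th,-.156,-.004)-rt.apply([-w,0,s]),rt
def rows(ths,s=-.004,w=.034,base=None):
    if base is None:
        st=bot.read_state();base=(st["tool_pos"],R.from_rotvec(st["tcp_rot"]))
    for th in ths:
        P,rt=Pt(np.deg2rad(th),s,w)
        print(th,"|",np.r_[(base[1].inv()*rt).as_rotvec()/np.deg2rad(120),base[1].inv().apply(P-base[0])*10].round(3))
E
python3 - <<'E'
from arc import *
s=bot.read_state();print(s["q"].round(3),s["wrist_force"])
rows([0,5,10,15,20,25,30,35,40])
q=s["q"]
for th in range(0,91,10):
    P,rt=Pt(np.deg2rad(th));q,e=ik(P,rt,q);print(th,P.round(3),q.round(2),round(e,4))
P=HG+[0,0,.139+.12];q,e=ik(P,tilt(0),q);print(q.round(2),e)
E
```

```text
[ 0.716  0.029  2.356 -1.134  0.569  1.802] [ 0.45956344 -0.10816969 -0.54892361]
0 | [ 0.001  0.002  0.    -0.019  0.003  0.005]
5 | [ 0.001  0.002  0.     0.07   0.004 -0.098]
10 | [ 0.001  0.002  0.     0.168  0.004 -0.193]
15 | [ 0.001  0.002  0.     0.273  0.004 -0.279]
20 | [ 0.001  0.002  0.     0.386  0.004 -0.356]
25 | [ 0.001  0.002  0.     0.504  0.004 -0.422]
30 | [ 0.001  0.002  0.     0.629  0.004 -0.478]
35 | [ 0.001  0.002  0.     0.757  0.005 -0.523]
40 | [ 0.001  0.002  0.     0.889  0.005 -0.556]
0 [0.492 0.251 0.099] [ 0.69  0.06  2.29 -1.1   0.57  1.73] 0.0
10 [0.494 0.251 0.126] [ 0.69  0.01  2.27 -1.01  0.6   1.63] 0.0
20 [0.5   0.25  0.152] [ 0.68 -0.02  2.25 -0.94  0.63  1.53] 0.0
30 [0.511 0.248 0.177] [ 0.66 -0.04  2.21 -0.88  0.65  1.45] 0.0
40 [0.526 0.246 0.2  ] [ 0.63 -0.05  2.17 -0.83  0.66  1.36] 0.0
50 [0.544 0.243 0.22 ] [ 0.61 -0.05  2.13 -0.79  0.68  1.29] 0.0
60 [0.569 0.239 0.231] [ 0.53  0.01  2.   -0.47  0.77  0.96] 0.0
70 [0.594 0.235 0.237] [ 0.45  0.09  1.87 -0.25  0.91  0.73] 0.0
80 [0.621 0.231 0.239] [ 0.39  0.19  1.73 -0.1   1.07  0.58] 0.0
90 [0.648 0.227 0.236] [ 0.34  0.3   1.59 -0.    1.25  0.49] 0.0
[0.36 0.2  1.52 0.   1.42 0.51] 1.148805231680074e-12
```

Call:
move_arm(series="0 0 0 0.02 0 -0.04 0.6; 0 0 0 0.07 0 -0.09 0.6; 0 0 0 0.12 0 -0.14 0.6; 0 0 0 0.17 0 -0.19 0.6; 0 0 0 0.22 0 -0.23 0.6; 0 0 0 0.27 0 -0.28 0.6; 0 0 0 0.27 0 -0.28 0.6; 0 0 0 0.27 0 -0.28 0.6")

```text
time: 14.3
tool_pos: [0.4965, 0.2511, 0.14]
tcp_rot: [2.898, -0.22, 1.049]
wrist_force: [-0.5, 0.0, -1.1]
width: 0.8
```

```bash
python3 - <<'E'
from arc import *
from workcell import viewer
s=bot.read_state();print(s["q"].round(3),s["wrist_force"])
rows([15,20,25,30,35,40,45,50,55])
d={n:viewer.read_camera(n) for n in("side","top")};pickle.dump(d,open("c7.pkl","wb"))
crop(d["side"],"s7",240,200,130,120,5)
E
```

```text
[ 0.711 -0.042  2.33  -1.01   0.612  1.648] [-0.51670694  0.02317081 -1.1485515 ]
15 | [ 0.     0.002  0.    -0.005  0.009  0.005]
20 | [ 0.     0.002  0.     0.108  0.01  -0.072]
25 | [ 0.     0.002  0.     0.227  0.01  -0.138]
30 | [ 0.     0.002  0.     0.351  0.01  -0.194]
35 | [ 0.     0.002  0.     0.48   0.01  -0.238]
40 | [ 0.     0.002  0.     0.612  0.01  -0.272]
45 | [ 0.     0.002  0.     0.746  0.01  -0.293]
50 | [ 0.     0.002  0.     0.882  0.01  -0.303]
55 | [ 0.    -0.04   0.     1.013  0.01  -0.272]
```

View pics/s7.png

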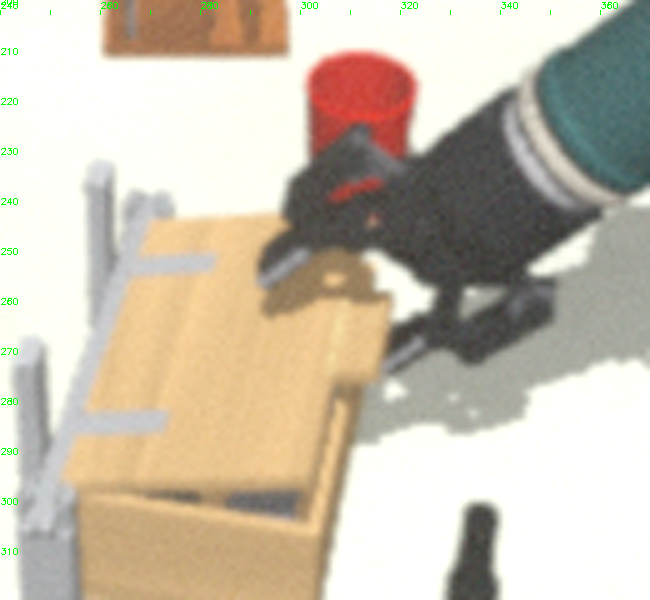

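The lid is rising: it's open about 13°, with the finger under the tab at (317,275) and small forces. Continuing along the arc.

Call:
move_arm(series="0 0 0 0.1 0.01 -0.07 0.6; 0 0 0 0.23 0.01 -0.14 0.6; 0 0 0 0.35 0.01 -0.19 0.6; 0 0 0 0.48 0.01 -0.24 0.6; 0 0 0 0.61 0.01 -0.27 0.6; 0 0 0 0.75 0.01 -0.29 0.6; 0 0 0 0.88 0.01 -0.3 0.6; 0 0 0 0.88 0.01 -0.3 0.6")

```text
time: 15.2
tool_pos: [0.5456, 0.2429, 0.2206]
tcp_rot: [2.897, -0.222, 1.052]
wrist_force: [-0.9, 1.4, 0.4]
width: 0.801
```

```bash
python3 - <<'E'
from arc import *
from workcell import viewer
s=bot.read_state();print(s["q"].round(3),s["wrist_force"])
rows([50,55,60,65,70,75,80,85,90])
d={n:viewer.read_camera(n) for n in("side","top")};pickle.dump(d,open("c8.pkl","wb"))
crop(d["side"],"s8",230,170,130,140,4)
E
```

```text
[ 0.624 -0.098  2.206 -0.814  0.667  1.339] [-0.86361459  1.43594998  0.41398627]
50 | [ 0.     0.001 -0.    -0.016  0.003 -0.002]
55 | [ 0.    -0.041 -0.     0.115  0.003  0.029]
60 | [ 0.    -0.083 -0.     0.243  0.003  0.072]
65 | [ 0.    -0.124 -0.     0.367  0.003  0.126]
70 | [ 0.    -0.166 -0.     0.486  0.003  0.191]
75 | [ 0.    -0.208 -0.     0.598  0.002  0.266]
80 | [ 0.    -0.249 -0.     0.704  0.002  0.35 ]
85 | [ 0.    -0.291 -0.     0.802  0.002  0.443]
90 | [ 0.    -0.333 -0.     0.892  0.002  0.544]
```

View pics/s8.png

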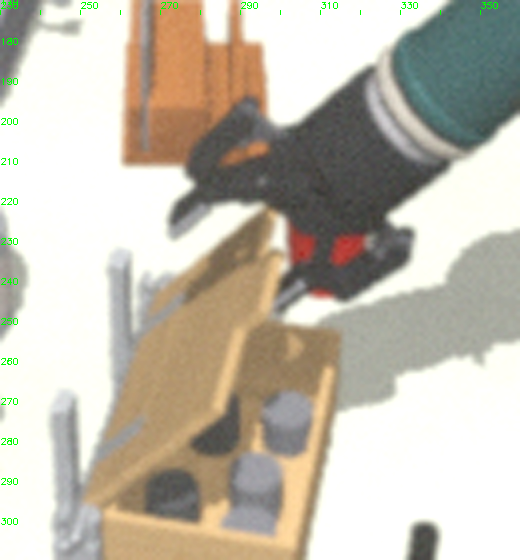

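Call:
move_arm(series="0 -0.041 0 0.12 0 0.03 0.6; 0 -0.083 0 0.24 0 0.07 0.6; 0 -0.124 0 0.37 0 0.13 0.6; 0 -0.166 0 0.49 0 0.19 0.6; 0 -0.208 0 0.6 0 0.27 0.6; 0 -0.249 0 0.7 0 0.35 0.6; 0 -0.27 0 0.75 0 0.4 0.6; 0 -0.291 0 0.8 0 0.44 0.6")

```text
time: 16.1
tool_pos: [0.6325, 0.2284, 0.2344]
tcp_rot: [3.121, -0.239, 0.126]
wrist_force: [0.0, -0.7, -0.8]
width: 0.799
```

```bash
python3 - <<'E'
from arc import *
from workcell import viewer
s=bot.read_state();print(s["q"].round(3),s["wrist_force"])
rows([80,85,88,91,94])
d={n:viewer.read_camera(n) for n in("side","top")};pickle.dump(d,open("c9.pkl","wb"))
crop(d["side"],"s9",210,150,130,150,4)
E
```

```text
[ 0.329  0.23   1.683 -0.044  1.159  0.498] [ 0.00299725 -0.65485448 -0.81821498]
80 | [ 0.002  0.045 -0.    -0.112 -0.008 -0.054]
85 | [ 0.002  0.003 -0.     0.022 -0.008 -0.035]
88 | [ 0.002 -0.022 -0.     0.101 -0.008 -0.018]
91 | [ 0.002 -0.047 -0.     0.179 -0.009  0.004]
94 | [ 0.002 -0.072 -0.     0.256 -0.009  0.029]
```

View pics/s9.png

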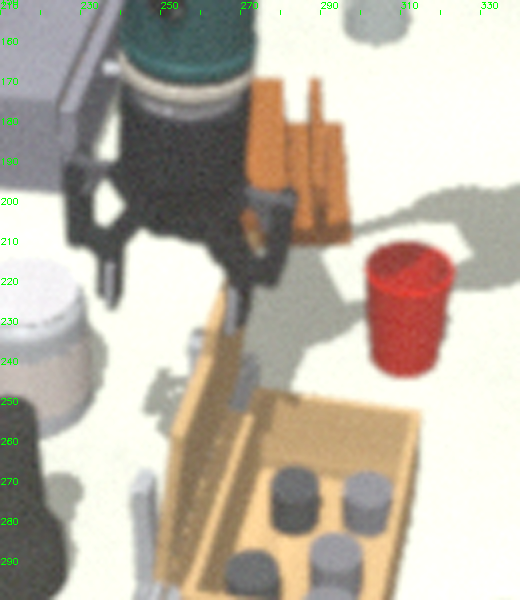

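Call:
move_arm(series="0 -0.01 0 0.05 0 -0.02 0.6; 0 -0.022 0 0.1 0 -0.01 0.6; 0 -0.035 0 0.14 0 0 0.6; 0 -0.047 0 0.18 0 0 0.6; 0 -0.047 0 0.21 0 0 0.6; 0 -0.047 0 0.24 0 0.02 0.6; 0 -0.047 0 0.26 0 0.02 0.6; 0 -0.047 0 0.26 0 0.02 0.6")

```text
time: 17.0
tool_pos: [0.6582, 0.2249, 0.2358]
tcp_rot: [3.132, -0.239, -0.023]
wrist_force: [-1.2, 0.4, 0.3]
width: 0.798
```

```bash
python3 - <<'E'
from arc import *
from workcell import viewer
s=bot.read_state();print(s["q"].round(3),s["wrist_force"])
d={n:viewer.read_camera(n) for n in("side","top")};pickle.dump(d,open("c10.pkl","wb"))
crop(d["side"],"s10",200,150,130,160,4)
crop(d["top"],"t10",140,160,120,100,5)
r=R.from_rotvec(s["tcp_rot"])
print(r.as_matrix().round(3))
for th in (90,93,96,100):
  t=np.deg2rad(th)
  print(th,[proj(d["side"],lidpt(t,x,.004)+YC*y)[0].round(1) for x,y in((-.156,.03),(-.156,-.03),(-.134,.1),(-.134,-.1))],[proj(d["top"],lidpt(t,x,.004)+YC*y)[0].round(1) for x,y in((-.134,.1),(-.134,-.1))])
E
```

```text
[0.291 0.321 1.564 0.005 1.271 0.442] [-1.21651802  0.4143789   0.31147452]
[[ 0.988 -0.152 -0.014]
 [-0.152 -0.988  0.   ]
 [-0.014  0.002 -1.   ]]
90 [array([253.2, 231. ]), array([259.5, 216. ]), array([245.5, 257.5]), array([266.3, 207. ])] [array([160.1, 186.6]), array([228.9, 197.7])]
93 [array([249.9, 230.7]), array([256.3, 215.7]), array([242.6, 257.2]), array([263.7, 206.8])] [array([160.6, 184.3]), array([229.3, 195.4])]
96 [array([246.6, 230.5]), array([253.2, 215.6]), array([239.7, 257. ]), array([261.2, 206.7])] [array([161.2, 182. ]), array([229.8, 193. ])]
100 [array([242.3, 230.4]), array([249.1, 215.6]), array([235.8, 256.9]), array([257.8, 206.7])] [array([161.9, 179. ]), array([230.4, 190. ])]
```

View pics/s10.png

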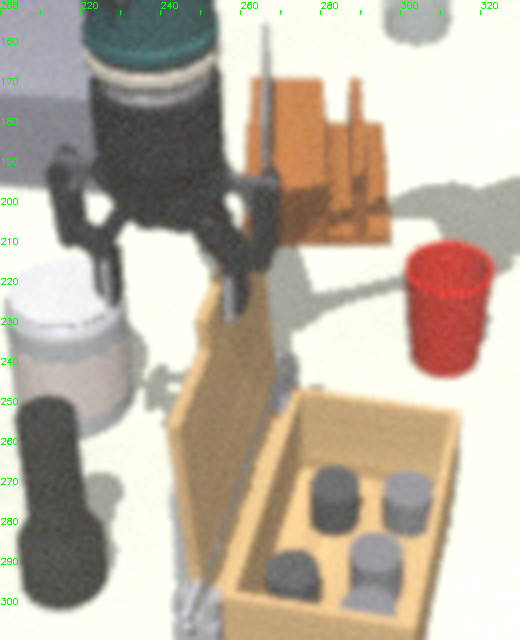

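View pics/t10.png

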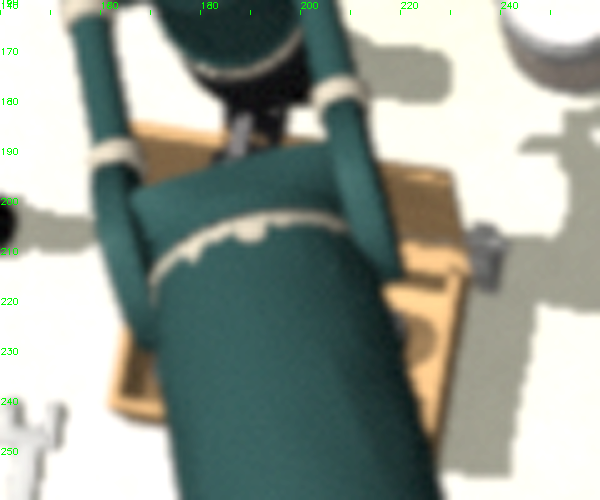

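The lid stands about 4° past vertical against the stops: top corner at (241,254) in the side view, (228,193) in the top view. Now I'll centre the jaws over it and grip the tab.

```bash
python3 - <<'E'
from h import *
go(HG+XC*.011+ZC*(.223-.084),tilt(-.05)); go(HG+XC*.011+ZC*(.223-.084),tilt(0))
E
```

```text
turn [ 0.001 -0.017 -0.   ] shift [-0.293 -0.004  0.134] max 1
turn [0.001 0.007 0.   ] shift [-0.293 -0.004  0.134] max 1
```

Call:
move_arm(series="0 -0.017 0 -0.15 0 0 0.6; 0 -0.017 0 -0.29 0 0.05 0.6; 0 -0.017 0 -0.29 0 0.13 0.6; 0 -0.017 0 -0.29 0 0.13 0; 0 -0.017 0 -0.29 0 0.13 -0.5; 0 -0.017 0 -0.29 0 0.13 -0.7; 0 -0.017 0 -0.29 0 0.13 -1; 0 -0.017 0 -0.29 0 0.13 -1", squeeze=30)

```text
time: 17.9
tool_pos: [0.6294, 0.2294, 0.2238]
tcp_rot: [-3.129, 0.238, 0.079]
wrist_force: [-0.9, -0.5, 1.5]
width: 0.085
```

Call:
move_arm(series="0 0 0 0 0 0 -1; 0 0 0 0 0 0 -1; 0 0 0 0 0 0 -1; 0 0 0 0 0 0 -1; 0 0 0 0 0 0 -1; 0 0 0 0 0 0 -1; 0 0 0 0 0 0 -1; 0 0 0 0 0 0 -1", squeeze=60)

```text
time: 18.7
tool_pos: [0.6295, 0.2294, 0.2238]
tcp_rot: [-3.129, 0.239, 0.077]
wrist_force: [-1.8, -0.2, 4.3]
width: 0.085
```

```bash
python3 - <<'E'
from h import *
from workcell import viewer,bot
print(bot.read_state()["wrist_force"],bot.read_state()["torque"])
d={n:viewer.read_camera(n) for n in("side","top")};pickle.dump(d,open("c11.pkl","wb"))
crop(d["side"],"s11",200,170,120,150,4)
E
```

```text
[-1.76387695 -0.22109764  4.29323702] [-0.05135441  0.54552875  0.12750738]
```

View pics/s11.png

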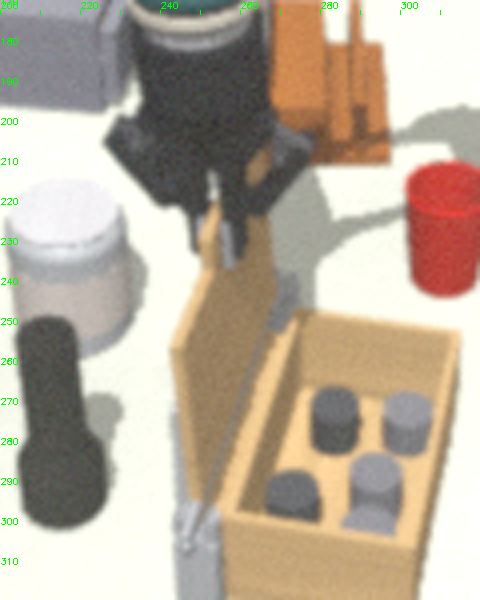

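Gripped on the tab (opening 7 mm, about the 8 mm plate). Lifting straight up, slowly at first.

Call:
move_arm(series="0 0 0 0 0 -0.03 -1; 0 0 0 0 0 -0.07 -1; 0 0 0 -0.005 0 -0.12 -1; 0 0 0 -0.01 0 -0.17 -1; 0 0 0 -0.01 0 -0.22 -1; 0 0 0 -0.015 0 -0.28 -1; 0 0 0 -0.02 0 -0.34 -1; 0 0 0 -0.02 0 -0.4 -1")

```text
time: 19.6
tool_pos: [0.6295, 0.2294, 0.2642]
tcp_rot: [-3.129, 0.239, 0.077]
wrist_force: [0.8, -0.5, -2.6]
width: 0.086
```

```bash
python3 - <<'E'
from h import *
from workcell import viewer,bot
s=bot.read_state();print(s["wrist_force"],s["torque"],R.from_rotvec(s["tcp_rot"]).as_matrix().round(3))
d={n:viewer.read_camera(n) for n in("side","top")};pickle.dump(d,open("c12.pkl","wb"))
crop(d["side"],"s12",200,150,120,150,4)
E
```

```text
[ 0.82625122 -0.54286962 -2.55225031] [-0.03257191 -0.04357596  0.00882605] [[ 0.987 -0.152 -0.049]
 [-0.151 -0.988  0.006]
 [-0.049  0.002 -0.999]]
```

View pics/s12.png

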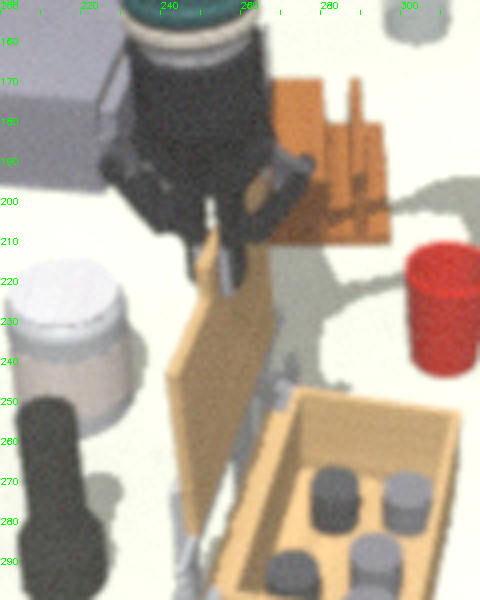

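The lid is off the brackets (weight about 2.6 N) and hanging straight.

```bash
python3 - <<'E'
from h import *
print("lift");go([.6295,.2294,.345],None)
print("then");go([.577,-.225,.345],down(.062))
E
```

```text
lift
turn [0. 0. 0.] shift [-0.043  0.004 -0.797] max 1
then
turn [-0.002  0.023 -0.102] shift [ 0.126  4.575 -0.803] max 4.57
```

Call:
move_arm(series="0 0 0 -0.01 0 -0.25 -1; 0 0 0 -0.03 0 -0.5 -1; 0 0 0 -0.04 0 -0.75 -1; 0 0.005 0 -0.04 0.1 -0.8 -1; 0 0.01 0 -0.04 0.3 -0.8 -1; 0 0.02 0 -0.02 0.6 -0.8 -1; 0 0.02 -0.03 0 0.9 -0.8 -1; 0 0.02 -0.06 0 1 -0.8 -1")

```text
time: 20.5
tool_pos: [0.6163, 0.1257, 0.341]
tcp_rot: [3.14, -0.042, -0.018]
wrist_force: [0.2, 0.2, -2.5]
width: 0.085
```

Call:
move_arm(series="0 0 0 0 0.3 0 -1; 0 0 0 0 0.6 0 -1; 0 0 0 0 0.9 0 -1; 0 0 0 0 1 0 -1; 0 0 -0.02 0 1 0 -1; 0 0 -0.04 0 1 0 -1; 0 0 -0.04 0 1 0 -1; 0 0 -0.04 0 1 0 -1")

```text
time: 21.3
tool_pos: [0.6147, 0.0299, 0.3421]
tcp_rot: [-3.138, -0.088, 0.015]
wrist_force: [-0.5, -0.0, -2.1]
width: 0.086
```

```bash
python3 - <<'E'
from h import *
from workcell import bot
go([.577,-.225,.345],down(.062));print(bot.read_state()["q"].round(2))
E
```

```text
turn [-0.001  0.005 -0.003] shift [-0.52   2.524 -0.031] max 2.52
[ 0.01  0.12  1.62  0.    1.42 -0.05]
```

Call:
move_arm(series="0 0.003 0 -0.05 0.3 0 -1; 0 0.005 0 -0.1 0.6 0 -1; 0 0.005 0 -0.2 0.9 0 -1; 0 0.005 0 -0.25 1 0 -1; 0 0.005 0 -0.3 1 0 -1; 0 0.005 0 -0.3 1 0 -1; 0 0.005 0 -0.3 1 0 -1; 0 0.005 0 -0.3 1 0 -1")

```text
time: 22.1
tool_pos: [0.5915, -0.0703, 0.3433]
tcp_rot: [-3.137, -0.092, -0.005]
wrist_force: [-1.4, 0.1, -2.5]
width: 0.088
```

Call:
move_arm(series="0 0 0 -0.05 0.3 0 -1; 0 0 0 -0.1 0.6 0 -1; 0 0 0 -0.2 0.9 0 -1; 0 0 0 -0.22 1 0 -1; 0 0 0 -0.22 1 0 -1; 0 0 0 -0.22 1 0 -1; 0 0 0 -0.22 1 0 -1; 0 0 0 -0.22 1 0 -1")

```text
time: 22.9
tool_pos: [0.5754, -0.1713, 0.343]
tcp_rot: [-3.137, -0.092, -0.005]
wrist_force: [-0.7, -0.4, -2.0]
width: 0.088
```

```bash
python3 - <<'E'
from h import *
from workcell import bot,viewer
go([.577,-.225,.345],down(.062));print(bot.read_state()["q"].round(2))
d={n:viewer.read_camera(n) for n in("side","top")};pickle.dump(d,open("c13.pkl","wb"))
crop(d["side"],"s13",220,90,110,130,4)
crop(d["top"],"t13",290,150,120,110,5)
E
```

```text
turn [-0.001 -0.001 -0.002] shift [-0.015  0.537 -0.021] max 1
[-0.33  0.08  1.65  0.    1.41 -0.39]
```

View pics/s13.png

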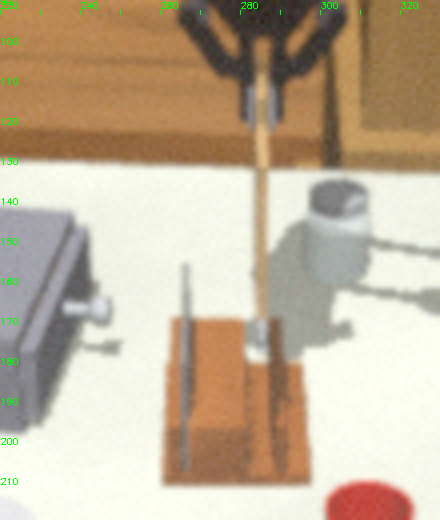

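View pics/t13.png

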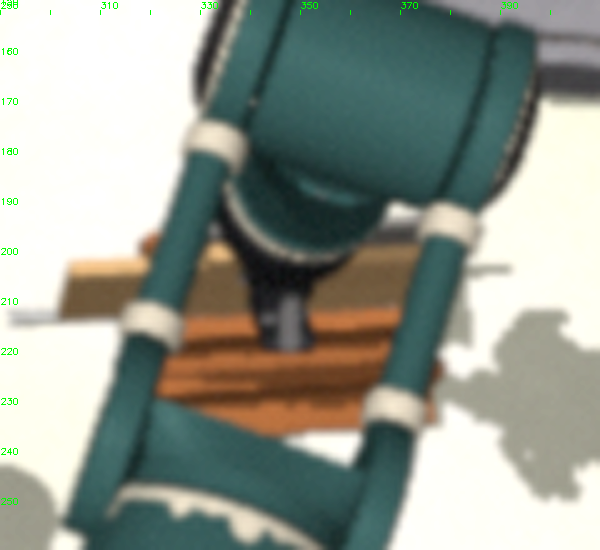

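```bash
python3 - <<'E'
from h import *
from workcell import bot
d=pickle.load(open("c0.pkl","rb"));S=d["side"];T=d["top"]
np.set_printoptions(precision=4,suppress=True)
crop(S,"s_rack2",255,160,50,60,10)
g=cv2.cvtColor(S["pixels"],cv2.COLOR_RGB2GRAY).astype(int)
for r in (173,176,185,190,194,199,203): print(r,g[r,256:302])
gt=cv2.cvtColor(T["pixels"],cv2.COLOR_RGB2GRAY).astype(int)
for c in(330,348,366):print(c,gt[196:242,c-3:c+4].mean(1).round().astype(int))
for u in[(282.5,197),(287.5,197),(291.5,197)]:print(plane(S,u,.062))
s=bot.read_state();r=R.from_rotvec(s["tcp_rot"])
d=pickle.load(open("c13.pkl","rb"));S=d["side"]
for y in(-.128,.128):print("bar end",proj(S,s["tool_pos"]+r.apply([0,y,.139])),proj(S,s["tool_pos"]+r.apply([0,y,.147])))
g=cv2.cvtColor(S["pixels"],cv2.COLOR_RGB2GRAY).astype(int)
for rr in (140,150,160,172,176,178): print(rr,g[rr,272:296])
print(proj(S,s["tool_pos"]+r.apply([0,-.1,.1])),proj(S,s["tool_pos"]+r.apply([0,.1,.1])))
E
```

```text
173 [163 165 165 165 167 161 139 111 104 106  98  77  80  94 100 101 100 102
  98  99  99  98  99 101 120 152 165 168 169 165 148 118  97 101 131 156
 168 167 167 168 166 166 167 168 168 168]
176 [166 165 167 164 166 160 134 107 101 104  93  81  78  94  98 101 101 101
  98  97 101  99 100 100 112 139 161 169 169 166 146 111  97  99 131 158
 166 166 167 169 169 168 168 169 168 168]
185 [166 167 166 167 157 132 107  98  98  92  83  74  80  93 101 102 102 102
 101 101  97  98 100  97  98  86  83  93  96  96  96  84  87  98  95  91
  94  95  97 117 151 168 169 170 170 170]
190 [164 164 165 166 157 129 103  97  96  95  86  76  84  98 102 101 102 105
 100 102 100  97  97  99  96  88  90  90  94  97  96  86  92  95  92  88
  93  96  94  98 123 156 168 170 169 167]
194 [163 165 163 162 146 119 102  97  95  91  90  95 101  99 102 105 104 106
 101  98  98 100  99  96  99  92  90  91  93  97  97  91  92  96  96  93
  94  97  99  98 119 152 164 165 167 167]
199 [168 168 167 163 139 111  84  82  81  83  84  94  89  89  83  79  85  84
  85  82  80  79  82  78  77  77  76  85  93  98  99  90  83  8
[... 961 characters left out ...]
.8144 137.4292]] [[283.7866 139.5118]]
140 [164 165 163 164 166 166 165 165 164 165 157 133 113 116 128 153 160 165
 163 163 160 159 162 161]
150 [164 166 164 165 166 164 162 164 164 164 157 134 117 111 127 152 155 133
 113 105 106 102 105  96]
160 [161 161 162 163 163 165 163 162 163 162 155 130 112 104 106 104 107 104
 105 108 105 107 107 106]
172 [ 99  98  97  94  98  97  98  95 102 103 109 108 115 126 110  84  69  72
  88 104 109 109 107 105]
176 [ 98 100  98 100 101  97 100 100 107 124 131 127 112 109 104  78  67  70
  85 102 104 108 108 111]
178 [100 100  99  99  99  97 100 100 106 131 158 160 150 142 122  85  68  69
  81  99 107 111 116 133]
[[284.3618 160.5482]] [[283.9974 130.7346]]
```

View pics/s_rack2.png

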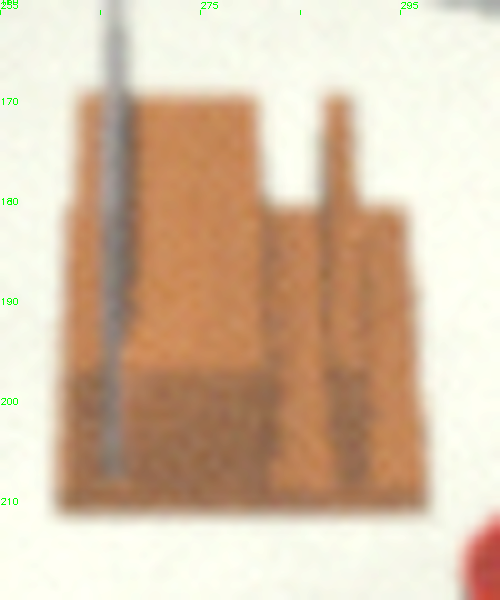

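```bash
python3 - <<'E'
from h import *
d=pickle.load(open("c13.pkl","rb"))
crop(d["side"],"s13b",262,95,45,95,6)
E
```

```text
(no output)
```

View pics/s13b.png

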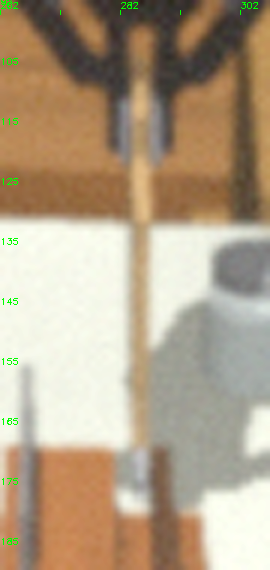

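Side crop: the lid hangs vertical and edge-on, bar's near end at (285,173), in line with the slot between the block and rail. Moving over the slot and lowering to just above the rails.

Call:
move_arm(series="0 0 -0.002 0 0.3 0 -1; 0 0 -0.002 0 0.54 0 -1; 0 0 -0.002 0 0.54 0.2 -1; 0 0 -0.002 0 0.54 0.5 -1; 0 0 -0.002 0 0.54 0.8 -1; 0 0 -0.002 0 0.54 1 -1; 0 0 -0.002 0 0.54 1 -1; 0 0 -0.002 0 0.54 1 -1")

```text
time: 23.8
tool_pos: [0.5785, -0.2258, 0.243]
tcp_rot: [-3.137, -0.097, -0.004]
wrist_force: [0.2, 0.3, -2.3]
width: 0.086
```

```bash
python3 - <<'E'
from h import *
from workcell import bot,viewer
go([.578,-.225,.159],down(.062));s=bot.read_state();print(s["wrist_force"])
d={n:viewer.read_camera(n) for n in("side","top")};pickle.dump(d,open("c14.pkl","wb"))
crop(d["side"],"s14",250,130,60,90,6)
crop(d["top"],"t14",300,160,110,90,6)
r=R.from_rotvec(s["tcp_rot"])
for n in("side","top"):
  for y in(-.128,.128):print(n,"bar end",proj(d[n],s["tool_pos"]+r.apply([0,y,.139])),"slot end c floor",proj(d[n],np.array([.5775,-.225,.012])+R.from_euler('z',.062).apply([0,-y*.09/.128,0])))
E
```

```text
turn [-0.001 -0.001 -0.   ] shift [-0.006 -0.006  0.84 ] max 1
[ 0.2432798   0.32367541 -2.27728878]
side bar end [[283.99916083 193.9436595 ]] slot end c floor [[284.02589909 209.96615076]]
side bar end [[283.38566114 155.08515483]] slot end c floor [[283.59293496 181.51255606]]
top bar end [[308.10020889 218.52473407]] slot end c floor [[318.09408764 223.54588221]]
top bar end [[391.9113248  214.39141063]] slot end c floor [[374.0566416 220.7169929]]
```

View pics/s14.png

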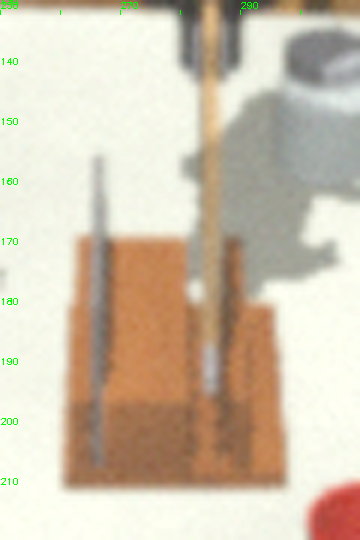

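View pics/t14.png

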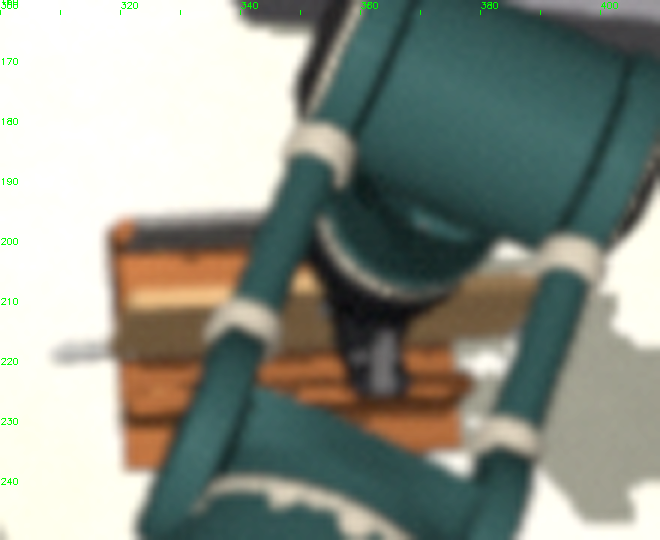

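Aligned: bar's near end at (284,191) in the side view points between block (281.5) and rail (287). In the top view its end at (308.5,218.5) matches prediction. Lowering into the slot.

Call:
move_arm(series="0 0 0 0 0 0.12 -1; 0 0 0 0 0 0.24 -1; 0 0 0 0 0 0.36 -1; 0 0 0 0 0 0.48 -1; 0 0 0 0 0 0.58 -1; 0 0 0 0 0 0.66 -1; 0 0 0 0 0 0.72 -1; 0 0 0 0 0 0.72 -1")

```text
time: 24.7
tool_pos: [0.5779, -0.2257, 0.1695]
tcp_rot: [-3.137, -0.096, -0.001]
wrist_force: [-0.7, 0.7, -2.3]
width: 0.085
```

```bash
python3 - <<'E'
from h import *
from workcell import bot,viewer
go([.578,-.225,.159],down(.062));s=bot.read_state();print(s["wrist_force"],s["torque"])
d={n:viewer.read_camera(n) for n in("side","top")};pickle.dump(d,open("c15.pkl","wb"))
crop(d["side"],"s15",250,130,60,90,6)
E
```

```text
turn [-0.002 -0.    -0.   ] shift [ 0.001 -0.007  0.105] max 1
[-0.7147902   0.73196201 -2.30782656] [-0.00983846  0.02163477 -0.00506975]
```

View pics/s15.png

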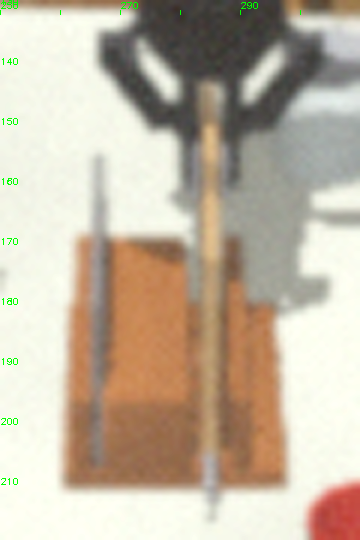

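In the slot with no side load (about weight only). Lowering the last ~10 mm gently.

Call:
move_arm(series="0 0 0 0 0 0.03 -1; 0 0 0 0 0 0.05 -1; 0 0 0 0 0 0.06 -1; 0 0 0 0 0 0.07 -1; 0 0 0 0 0 0.08 -1; 0 0 0 0 0 0.085 -1; 0 0 0 0 0 0.085 -1; 0 0 0 0 0 0.085 -1")

```text
time: 25.6
tool_pos: [0.5786, -0.2259, 0.1624]
tcp_rot: [-3.138, -0.096, -0.004]
wrist_force: [-0.8, -0.0, -2.6]
width: 0.082
```

Call:
move_arm(series="0 0 0 0 0 0.01 -1; 0 0 0 0 0 0.015 -1; 0 0 0 0 0 0.02 -1; 0 0 0 0 0 0.025 -1; 0 0 0 0 0 0.03 -1; 0 0 0 0 0 0.03 -1; 0 0 0 0 0 0.03 -1; 0 0 0 0 0 0.03 -1")

```text
time: 26.4
tool_pos: [0.5792, -0.2258, 0.1611]
tcp_rot: [-3.138, -0.097, -0.006]
wrist_force: [-1.1, 2.2, 6.6]
width: 0.086
```

Call:
move_arm(series="0 0 0 0 0 -0.01 -1; 0 0 0 0 0 -0.015 -1; 0 0 0 0 0 -0.015 -1; 0 0 0 0 0 -0.015 -0.78; 0 0 0 0 0 -0.015 -0.7; 0 0 0 0 0 -0.015 -0.65; 0 0 0 0 0 -0.015 -0.6; 0 0 0 0 0 -0.015 -0.55", squeeze=20)

```text
time: 27.2
tool_pos: [0.5785, -0.226, 0.1607]
tcp_rot: [-3.138, -0.096, -0.004]
wrist_force: [-0.3, -0.0, -0.5]
width: 0.224
```

```bash
python3 - <<'E'
from h import *
from workcell import bot,viewer
s=bot.read_state();print(s["wrist_force"],s["width"])
d={n:viewer.read_camera(n) for n in("side","top")};pickle.dump(d,open("c16.pkl","wb"))
crop(d["side"],"s16",250,120,60,100,6)
E
```

```text
[-0.26107028 -0.02016841 -0.47795253] 0.22351035432450533
```

View pics/s16.png

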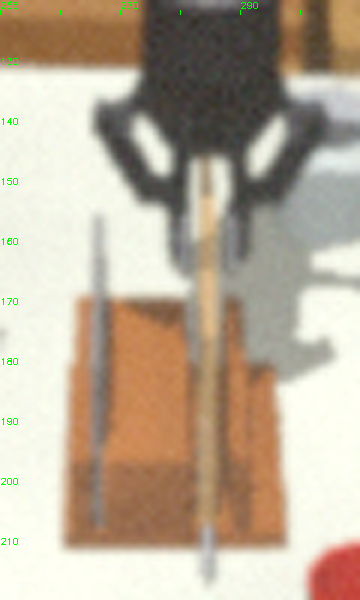

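The lid stands on its own between the opened fingers, wrist force about zero. Opening a bit more and rising straight up.

Call:
move_arm(series="0 0 0 0 0 0 -0.2; 0 0 0 0 0 0 0; 0 0 0 0 0 0 0; 0 0 0 0 0 -0.1 0; 0 0 0 0 0 -0.3 0; 0 0 0 0 0 -0.5 0; 0 0 0 0 0 -0.8 0; 0 0 0 0 0 -1 0")

```text
time: 28.1
tool_pos: [0.5791, -0.2265, 0.264]
tcp_rot: [-3.139, -0.097, -0.009]
wrist_force: [0.1, -0.9, 1.0]
width: 0.497
```

Call:
move_arm(series="0 0 0 0 0 -0.3 0; 0 0 0 0 0 -0.5 0; 0 0 0 -0.4 0 -0.5 0; 0 0 0 -0.8 0 -0.5 0; 0 0 0 -1 0 -0.5 0; 0 0 0 -1 0 -0.5 0; 0 0 0 -1 0 -0.5 0; 0 0 0 -1 0 -0.5 0")

```text
time: 28.9
tool_pos: [0.4794, -0.2325, 0.3111]
tcp_rot: [-3.138, -0.097, -0.006]
wrist_force: [0.4, 1.1, 0.1]
width: 0.5
```

```bash
python3 - <<'E'
from h import *
from workcell import bot,viewer
d={n:viewer.read_camera(n) for n in("side","top")};pickle.dump(d,open("c17.pkl","wb"))
for n in d: cv2.imwrite(f"pics/{n}17.png",d[n]["pixels"][:,:,::-1])
crop(d["side"],"s17",240,120,90,110,5)
E
```

```text
(no output)
```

View pics/side17.png

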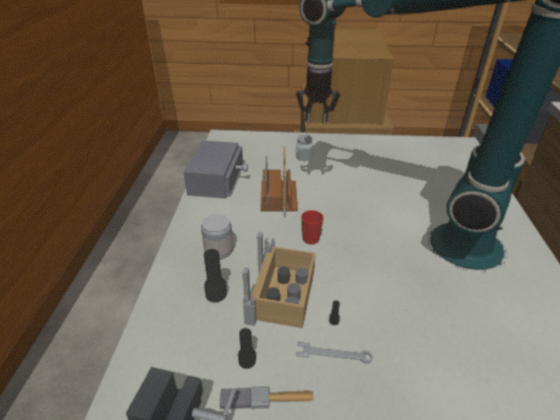

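View pics/s17.png

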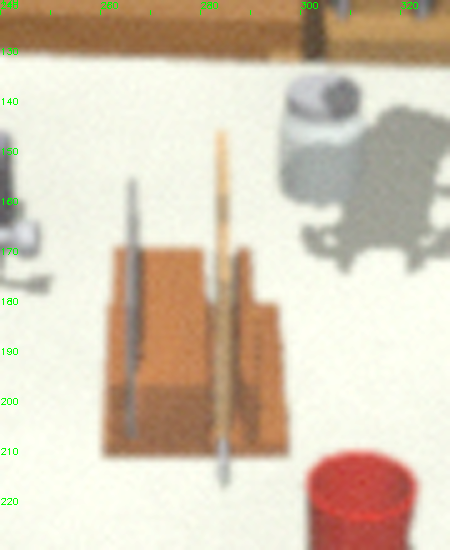

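View pics/top17.png

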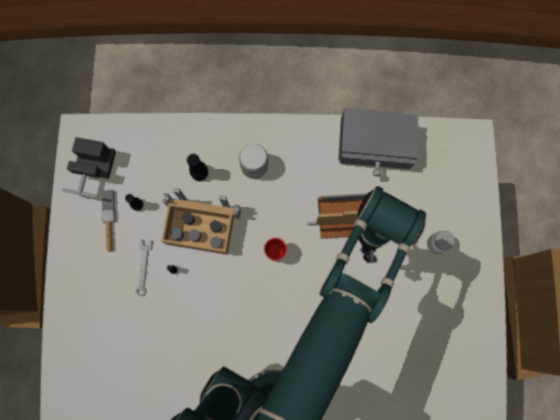

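The lid stands vertical in the slot (bar near end at (283,215) in the side view) and the torch is upright at (247,348). Cup, wrench, brush, tin and jar all look unmoved. One last numeric check before handing in.

```bash
python3 - <<'E'
from h import *
from workcell import bot,viewer
a=pickle.load(open("c0.pkl","rb"))["side"];S=viewer.read_camera("side")
Y=R.from_euler('z',.062).apply([0,1,0])
c=np.array([.5775,-.225,.020]);print("bar near end",proj(S,c+.128*Y),"tab top",proj(S,c+[0,0,.156]))
df=np.abs(a["pixels"].astype(int)-S["pixels"]).max(2)
for n,(x,y,w,h) in dict(cup=(300,208,26,38),wrench=(293,338,85,28),brush=(217,382,100,28),tin=(198,212,38,40),big=(202,246,26,58),small=(326,298,18,30)).items(): print(n,(df[y:y+h,x:x+w]>60).mean().round(3))
S2=viewer.read_camera("side");print(np.abs(S["pixels"].astype(int)-S2["pixels"]).max(2)[130:220,240:300].max())
print(bot.finish_job())
E
```

```text
bar near end [[284.15131287 214.80762118]] tab top [[284.24224774 155.00399852]]
cup 0.0
wrench 0.0
brush 0.0
tin 0.0
big 0.0
small 0.0
12
the job is handed in; nothing more can be done
None
```

The job is done and handed in at about 29 s of the 72 s allowed; no verdict is reported.

- **Torch:** I took the middle-sized torch off the lid and stood it upright on a clear spot near (0.63, 0.45). It was still standing in the last pictures.
- **Lid:** I raised the lid with a finger under the tab until it rested about 4° past vertical against the stops. I then gripped the tab from above, lifted the lid straight off the brackets and stood it hinge bar down in the free slot. I opened the gripper only after feeling it touch the floor of the slot.

**Last checks:**
- **Lid in the slot:** it stands upright by itself. The bar's near end showed at about (283, 215) in the side view, against (284.2, 214.8) predicted for a fully seated lid.
- **Other things:** before-and-after pictures showed no change for the cup, wrench, brush, tin and the other two torches. I checked the jar only by eye, and it looked unmoved.
- **Forces:** they stayed under 10 N at every reading.
- **Disagreements:** the two cameras first placed the slot about 4 mm apart; after I corrected a half-pixel reading offset, the difference was about 2 mm. The lid touched down about 2 mm higher than worked out. Both are within the calibration and grip uncertainty.

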